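# Set out through-hole parts in fitting order

## Robot

A 6-joint arm with a two-finger parallel gripper is mounted at the origin on the work surface. World frame = base frame: x ahead of the robot, y to its left, z up, the work surface at z = 0. Lengths are in m, angles in rad, forces in N, time in s.
With the tool pointing down it reaches from about 0.25 to 0.725 m from the base axis. Payload 9.7 kg.
Tool frame: the origin (TCP) lies on the centre line of the jaws, within the pads' length; the fingertips stand 11 mm ahead of it and the grasp point (between the pads) lies 8 mm behind it; z points along the fingers, y is the line along which they close (so a half turn about z gives the same grasp; the last joint's range is limited). The gripper opens to 85 mm and grips with 20 to 120 N. Pads are 22 mm wide; open, the fingers measure 114 mm over their backs; the gripper's body (76 mm by 85 mm) begins 54 mm behind the grasp point. The pads swing forward as they close: fully open they stand 13 mm farther back than shut.
Start: joints at [1.288, 0.087, 0.176, 1.66, 0, 1.571], TCP at [0.153, 0.528, 0.242] pointing down, gripper open.
Joint ranges: [-3.13, 3.13], [-0.85, 1.81], [-1.15, 1.24], [-2.2, 2.28], [-1.44, 1.52], [-3.14, 3.14]. Speed limits (rad/s): [2.22, 2.22, 2.57, 3.14, 3.14, 3.14].

## Interface

Orientations are given as a rotation vector (axis times angle).
In Python, from bench import manip gives the robot as it stands. Calls block until the motion is done:
- manip.move_to(position, orientation): joint-space move of the TCP to a pose.
- manip.move_straight(position, vel=0.15, ori=None): straight line of the TCP; ori=None keeps the orientation; vel is the mean speed in m/s.
- manip.move_joints(angles): joint-space move.
- manip.move_gripper(opening): finger opening in m; the grip force is fixed at half the most; returns when the fingers have stopped.
- manip.sleep(seconds).
- manip.inverse_kinematics(position, orientation): joint angles nearest the present ones, or None.
- manip.state(): the state.
- manip.grab_frame(name): name is "side" or "top" or "wrist"; returns the picture (384x512x3 uint8, red, green, blue); there is no depth.
- manip.get_calibration(name): a dict with "fx", "fy", "cx", "cy" (pixels), "extrinsics" (4x4, takes a point from camera to world coordinates). Camera axes: x right, y up, looking along -z (the intrinsics and any distortion apply to the point x, -y, -z); pixel columns grow to the right and rows downward; lengths in m; the calibration is good to about 2 mm. The wrist camera is an equidistant fisheye: a pixel r from the principal point sees the ray r / f radians off the axis. A picture is of the moment at which its call begins: read the wrist's pose just before it. get_calibration takes no time and is no camera call; for the wrist camera it gives the pose at the moment of the call.
A pose or a line that the arm cannot do raises manip.MotionError and nothing moves.
- manip.hand_in(): hands the job in; it is judged then, once.
The state is a dict: "time": time; "joints": joint angles; "qvel": joint speeds; "joint_torque": joint torques, N m; "position": TCP position; "orientation": TCP orientation; "wrist_force": force on the tool from outside, world axes, zero at the start; "torque": the same for the moment, N m; "grip_width": finger opening in m; "gripper_force": force on a finger pad.
Only numpy, scipy, OpenCV 4.12 (cv2) and the standard library are available. Lean on these libraries where they do the work, as an engineer would, in place of code of your own. Each camera call takes 0.05 s, during which the arm holds its last target. There are 200 camera calls.

## Task

Lay out the four loose power-supply parts (relay, transformer, capacitor, heat sink) in the row of black dishes in the order in which they will be soldered in, lowest part first: the lowest goes in the dish at the end of the row next to the green circuit board, then each taller one in turn, the tallest in the dish farthest from the board. Stand each part upright on its pins in about the middle of its own dish and let go of it; never tip a part over.

Things in the scene. Friction and masses are not known exactly. Their poses are not given: they have to be found in the camera images.
- relay: Power relay: white plastic box with a thin grey band round its base, 36 (x) x 28 (y) mm and 24 mm tall overall, of which the lowest 4 mm are short pins inset from the sides; 40 g. Grip it across y (28 mm). Starts upright. Origin: centre of the underside (pin tips), z up.
- transformer: Mains transformer for a circuit board: striped steel core 50 (x) x 18 (y) mm round a tan winding with black flanges, 40 mm wide (y) and 30 mm long (x) where it sticks out of the core; 42 mm tall overall, the winding from 7 to 38 mm, the lowest 4 mm pins; 250 g. Grip the winding across y (40 mm). Starts upright. Origin: centre of the underside (pin tips), z up.
- capacitor: Electrolytic capacitor: upright near-black cylinder with a bare aluminium top, 35 mm diameter, 60 mm tall overall, the lowest 4 mm pins; 90 g. Starts upright. Origin: centre of the underside (pin tips), z up.
- heatsink: Heat sink: bare aluminium extrusion with upright fins, 50 (x) x 32 (y) mm, 80 mm tall overall, the lowest 4 mm pins; 150 g. Grip it across the fin tips (y, 32 mm). Starts upright. Origin: centre of the underside (pin tips), z up.
- carrier: Kit carrier: fixed grey plate 100 (x) x 376 (y) mm, 3 mm thick with 7 mm high edges along its two long sides, lying on the bench; the four dishes stand in it. Origin: centre of its underside. The row runs along its y axis; the dish centres are at y = -132, -44, 44 and 132 mm, x = 0.
- dish_a: One of four identical square black dishes in a row in the carrier, 88 mm between centres; which letter stands where is shuffled. 74 x 74 mm outside, 69 x 69 mm inside. Fixed. Origin: centre of its underside, 3 mm above the bench; the floor that parts stand on is 3 mm above the origin (6 mm above the bench), the rim 7 mm (10 mm above the bench). y runs along the row.
- dish_b: One of four identical square black dishes in a row in the carrier, 88 mm between centres; which letter stands where is shuffled. 74 x 74 mm outside, 69 x 69 mm inside. Fixed. Origin: centre of its underside, 3 mm above the bench; the floor that parts stand on is 3 mm above the origin (6 mm above the bench), the rim 7 mm (10 mm above the bench). y runs along the row.
- dish_c: One of four identical square black dishes in a row in the carrier, 88 mm between centres; which letter stands where is shuffled. 74 x 74 mm outside, 69 x 69 mm inside. Fixed. Origin: centre of its underside, 3 mm above the bench; the floor that parts stand on is 3 mm above the origin (6 mm above the bench), the rim 7 mm (10 mm above the bench). y runs along the row.
- dish_d: One of four identical square black dishes in a row in the carrier, 88 mm between centres; which letter stands where is shuffled. 74 x 74 mm outside, 69 x 69 mm inside. Fixed. Origin: centre of its underside, 3 mm above the bench; the floor that parts stand on is 3 mm above the origin (6 mm above the bench), the rim 7 mm (10 mm above the bench). y runs along the row.
- board: Green circuit board 130 (x) x 100 (y) mm held level, 31 mm above the bench, in an aluminium assembly frame 167 x 125 mm with black feet and knobs (49 mm tall). Fixed. It stands beyond one end of the row of dishes, left (+y) or right (-y), varying; a soldering-iron stand is at the other. Origin: centre of its underside, on the bench.

How it is judged:
At the end, for the whole second after the job is handed in: Counting from the end of the row next to the green board, the dishes hold relay, transformer, capacitor, heat sink; each stands on its dish's floor within 12 mm of the dish's centre along and across the row, upright within 0.08 rad (4.5 degrees), released and at rest (((y of board in the frame of carrier above 0 m and y of relay in the frame of carrier between 0.12 and 0.144 m and y of transformer in the frame of carrier between 0.032 and 0.056 m and y of capacitor in the frame of carrier between -0.056 and -0.032 m and y of heatsink in the frame of carrier between -0.144 and -0.12 m) or (y of board in the frame of carrier below 0 m and y of relay in the frame of carrier between -0.144 and -0.12 m and y of transformer in the frame of carrier between -0.056 and -0.032 m and y of capacitor in the frame of carrier between 0.032 and 0.056 m and y of heatsink in the frame of carrier between 0.12 and 0.144 m)) and x of relay in the frame of carrier between -0.012 and 0.012 m and z of relay in the frame of carrier between 0.002 and 0.01 m and angle between each of relay, transformer, capacitor, heatsink's own z axis and vertical below 0.08 rad and linear speed of each of relay, transformer, capacitor, heatsink below 0.02 m/s and angular speed of each of relay, transformer, capacitor, heatsink below 0.2 rad/s and x of transformer in the frame of carrier between -0.012 and 0.012 m and z of transformer in the frame of carrier between 0.002 and 0.01 m and x of capacitor in the frame of carrier between -0.012 and 0.012 m and z of capacitor in the frame of carrier between 0.002 and 0.01 m and x of heatsink in the frame of carrier between -0.012 and 0.012 m and z of heatsink in the frame of carrier between 0.002 and 0.01 m); the robot touches nothing.
It fails at once if one of the four parts is tipped over (leans more than 0.6 rad) (angle between any of relay, transformer, capacitor, heatsink's own z axis and vertical above 0.6 rad).
It also fails if it takes over 125 s, if anything falls off the work surface, if the arm or the gripper's body presses on something with over 40 N, if the wrist force passes 120 N, or if a joint passes its speed limit or range.

## Working session

There is one attempt and no reset: what is moved stays moved. The work goes in short steps, each a Python script; the robot and the scene stay as the last script left them, time stands still between calls to the robot, and variables do not carry over. Pictures are saved under pics/ and viewed, at most 14 in all, crops included, and the job is handed in when it is done.

```bash
mkdir -p pics; python3 - <<'E'
from bench import manip
import cv2,numpy as np
s=manip.state();print(s['time'],s['position'],s['orientation'],s['grip_width'])
for n in("top","side"):
    f=manip.grab_frame(n);cv2.imwrite(f"pics/{n}0.png",cv2.resize(f[:,:,::-1],(800,600),interpolation=cv2.INTER_CUBIC))
    c=manip.get_calibration(n);print(n,{k:np.round(v,4).tolist() if not isinstance(v,str) else v for k,v in c.items()})
E
```

```text
0.0 [0.15341456 0.52793593 0.24157139] [-4.42722936e-01 -3.11006685e+00  2.09354962e-03] 0.08514704407716975
top {'fx': 464.9423, 'fy': 464.9423, 'cx': 251.7092, 'cy': 196.753, 'extrinsics': [[0.0295, 0.9879, -0.1524, 0.329], [-0.9993, 0.0325, 0.0178, 0.0081], [0.0226, 0.1517, 0.9882, 1.4561], [0.0, 0.0, 0.0, 1.0]]}
side {'fx': 379.0048, 'fy': 379.0048, 'cx': 257.497, 'cy': 190.2724, 'extrinsics': [[0.9259, 0.2478, -0.2853, 0.302], [-0.3774, 0.5696, -0.7302, -0.7248], [-0.0184, 0.7837, 0.6209, 0.6613], [0.0, 0.0, 0.0, 1.0]]}
```

View pics/top0.png

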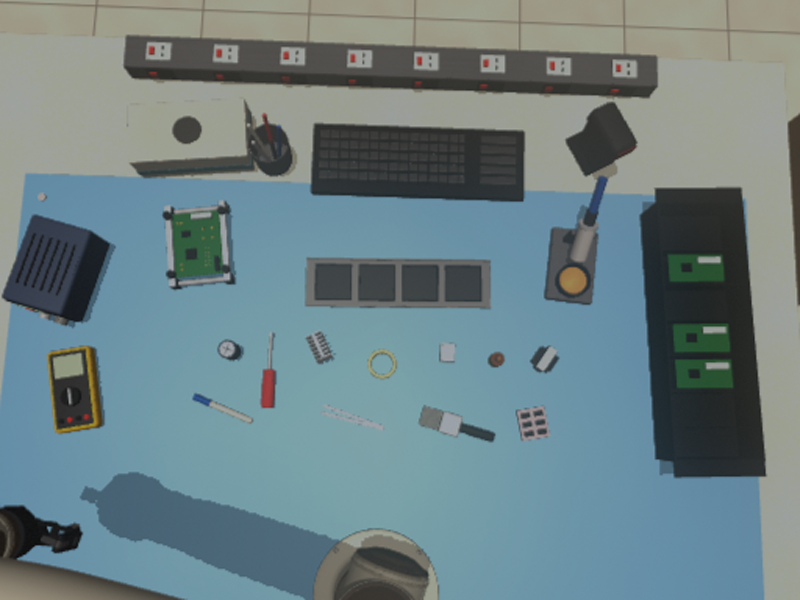

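View pics/side0.png

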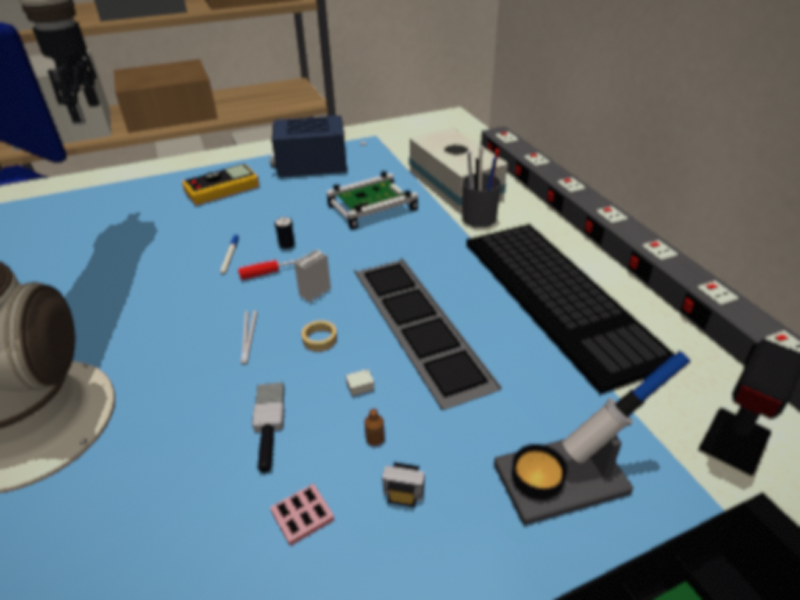

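The board is at the left end (+y). In the top view (800x600 px) the capacitor is at about (229,350), heat sink (319,347), relay (448,352), transformer (544,358), and the carrier spans (306..490, 259..307). I'll zoom in for the angles.

```bash
cat > h.py <<'E'
from bench import manip
import cv2,numpy as np
from scipy.spatial.transform import Rotation as R
def world(c,uv,z):
    "pixel(s) in 512x384 image -> world point at height z (pinhole)"
    uv=np.atleast_2d(uv).astype(float);E=c['extrinsics']
    d=np.c_[(uv[:,0]-c['cx'])/c['fx'],-(uv[:,1]-c['cy'])/c['fy'],-np.ones(len(uv))]@E[:3,:3].T
    return E[:3,3]+d*((z-E[2,3])/d[:,2])[:,None]
def down(a):
    "tool pointing down, tool y (closing line) along world angle a"
    y=np.array([np.cos(a),np.sin(a),0]);z=np.array([0,0,-1.])
    return R.from_matrix(np.c_[np.cross(y,z),y,z]).as_rotvec()
E
python3 - <<'E'
from h import *
f=manip.grab_frame("top")[:,:,::-1];c=manip.get_calibration("top")
def crop(x,y):return cv2.resize(f[y:y+29,x:x+39],(390,290),interpolation=cv2.INTER_CUBIC)
T=[(127,210),(185,207),(267,211),(329,215)]
P=[crop(*t) for t in T]
cv2.imwrite("pics/c.png",np.vstack([np.hstack(P[:2]),np.hstack(P[2:])]))
for n,p,z in(("cap",(229,349),.06),("hs",(319,347),.08),("relay",(448,351),.024),("tr",(544,358),.04)):
    print(n,world(c,np.array(p)/1.5625,z))
print(world(c,np.array([(306,259),(490,259),(491,307),(306,307)])/1.5625,.007))
print(world(c,np.array([(336,282),(378,283),(420,283),(463,283)])/1.5625,.01))
E
```

```text
cap [[0.453217   0.29558547 0.06      ]]
hs [[0.46060641 0.12191936 0.08      ]]
relay [[ 0.46609947 -0.12859147  0.024     ]]
tr [[ 0.45675902 -0.31584506  0.04      ]]
[[ 0.64616635  0.16240157  0.007     ]
 [ 0.65911335 -0.21286454  0.007     ]
 [ 0.55979805 -0.2158096   0.007     ]
 [ 0.54748834  0.15769507  0.007     ]]
[[ 0.60011549  0.099354    0.01      ]
 [ 0.60092199  0.01444233  0.01      ]
 [ 0.60379037 -0.07060951  0.01      ]
 [ 0.60673496 -0.15792075  0.01      ]]
```

View pics/c.png

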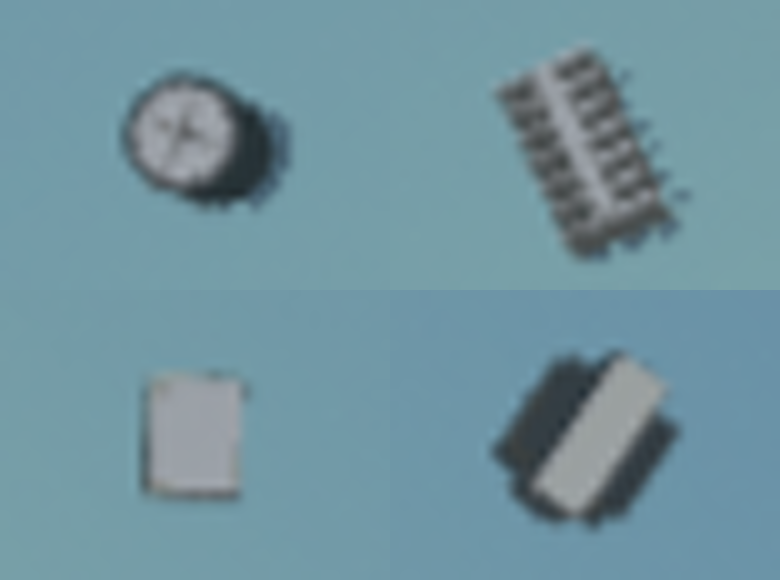

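In the crop, the top centres are: capacitor (182,135), heat sink web from (545,70) to (613,218), relay (195,432) with its long side vertical, and transformer core (600,435) running lower-left to upper-right. The carrier measures 375 x 99 mm, which matches the spec. Next I'll compute the grasps, hover over the relay and check them in the wrist camera.

```bash
cat >> h.py <<'E'
T=manip.get_calibration("top")
def cr(pts,o): return np.array(o)+(np.array(pts,float)+.5)/10-.5
def axis(p,q,o,z):
    w=world(T,cr([p,q],o),z); m=w.mean(0); d=w[1]-w[0]; return m[:2],np.arctan2(d[1],d[0]),np.linalg.norm(d)
# long axis end points measured in the crops -> centre, angle, length
PARTS={'relay':axis((195.5,86.5),(193.5,200),(267,211),.024),
 'transformer':axis((254.5,78.5),(164.5,212),(329,215),.042),
 'heatsink':axis((155,70),(223,218),(185,207),.08)}
cap=world(T,cr([(182,135)],(127,210)),.06)[0]
PARTS['capacitor']=(cap[:2],np.pi/2+np.arctan2(cap[1],cap[0]),.035)
row=np.array([-.032,1.]);row/=np.linalg.norm(row);C0=np.array([.603,-.028])
DISH={n:C0+s*row for n,s in(('relay',.132),('transformer',.044),('capacitor',-.044),('heatsink',-.132))}
ZG={'relay':.019,'transformer':.020,'capacitor':.032,'heatsink':.038}  # TCP height at the pick
def go(xy,z,a):
    "joint move, taking the half turn with the smaller last-joint travel and magnitude"
    q0=manip.state()['joints'];best=None
    for k in(0,np.pi):
        q=manip.inverse_kinematics([*xy,z],down(a+k))
        if q is not None and (best is None or abs(q[5])+.3*abs(q[5]-q0[5])<best[0]): best=(abs(q[5])+.3*abs(q[5]-q0[5]),q)
    manip.move_joints(best[1]);return best[1]
def wpix(c,P):
    "world points -> wrist fisheye pixels"
    E=c['extrinsics'];p=(np.atleast_2d(P)-E[:3,3])@E[:3,:3];p=p*[1,-1,-1]
    r=np.hypot(p[:,0],p[:,1]);k=np.arctan2(r,p[:,2])/np.maximum(r,1e-9)
    return np.c_[c['cx']+c['fx']*k*p[:,0],c['cy']+c['fy']*k*p[:,1]]
def rect(xy,a,lx,ly,z):
    u=np.array([np.cos(a),np.sin(a)]);v=np.array([-u[1],u[0]])
    return np.array([[*(xy+i*lx/2*u+j*ly/2*v),z] for i,j in((1,1),(1,-1),(-1,-1),(-1,1))])
def snap(name,polys):
    c=manip.get_calibration("wrist");f=manip.grab_frame("wrist")[:,:,::-1].copy();f=cv2.resize(f,(768,576),interpolation=cv2.INTER_CUBIC)
    for P in polys: cv2.polylines(f,[np.round(wpix(c,P)*1.5).astype(int)],True,(0,0,255),1)
    cv2.imwrite(f"pics/{name}.png",f)
E
python3 - <<'E'
from h import *
for n,p in PARTS.items(): print(n,np.round(p[0],4),np.degrees(p[1]).round(1),np.round(p[2],4),DISH[n].round(4))
xy,a,_=PARTS['relay']
print(np.round(go(xy,.2,a+np.pi/2),2))
snap("w_relay",[rect(xy,a,.036,.028,.024)]+[rect(d,np.arctan2(*row[::-1]),.074,.074,.01) for d in DISH.values()])
print(manip.state()['time'])
E
```

```text
relay [ 0.4653 -0.1264] -180.0 0.0352 [0.5988 0.1039]
transformer [ 0.4569 -0.3195] 146.4 0.0502 [0.6016 0.016 ]
heatsink [0.4639 0.1242] -153.0 0.0487 [ 0.6072 -0.1599]
capacitor [0.454 0.301] 123.5 0.035 [ 0.6044 -0.072 ]
[-0.27 -0.09 -0.08  1.58  0.   -0.27]
2.775
```

View pics/w_relay.png

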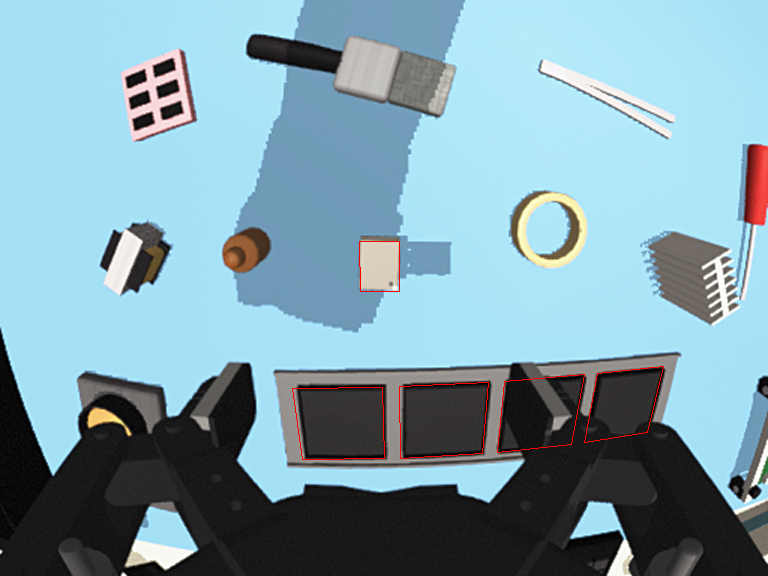

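The wrist view confirms the estimates: the predicted relay outline sits exactly on the relay at (380,265), and the dish outlines agree within about 2 px (2 mm). I'll pick and place the relay.

```bash
cat >> h.py <<'E'
def pick(n,open_=.085):
    xy,a,_=PARTS[n];manip.move_gripper(open_);go(xy,.2,a+np.pi/2)
    manip.move_straight([*xy,.1],vel=.25);manip.move_straight([*xy,ZG[n]],vel=.08)
    f0=manip.state()['wrist_force'];manip.move_gripper(0.0);s=manip.state();w=s['grip_width']
    print(n,'width',round(w,4),'force',s['gripper_force'],f0.round(1))
    manip.move_straight([*xy,.06+ZG[n]],vel=.1);manip.move_straight([*xy,.2],vel=.25)
    s=manip.state();print(' held',round(s['grip_width'],4),s['wrist_force'].round(2));return w
def place(n,a=np.arctan2(row[1],row[0])-np.pi/2):
    d=DISH[n];w=manip.state()['grip_width'];go(d,.2,a)
    manip.move_straight([*d,ZG[n]+.03],vel=.2);manip.move_straight([*d,ZG[n]+.0065],vel=.03)
    manip.sleep(.2);print(' down',manip.state()['wrist_force'].round(2))
    manip.move_gripper(w+.022);manip.sleep(.2)
    manip.move_straight([*d,.10+ZG[n]],vel=.1);manip.move_straight([*d,.2],vel=.25);print(' t',manip.state()['time'])
E
python3 - <<'E'
from h import *
w=pick('relay')
if w>.02: place('relay')
snap("p_relay",[rect(DISH['relay'],0,.03,.03,.03)])
E
```

```text
relay width 0.0269 force 59.83247637748718 [ 0.3  1.8 -0.3]
 held 0.0266 [-0.28  0.02 -0.27]
 down [-0.22  0.25 -0.64]
 t 12.1167
```

View pics/p_relay.png

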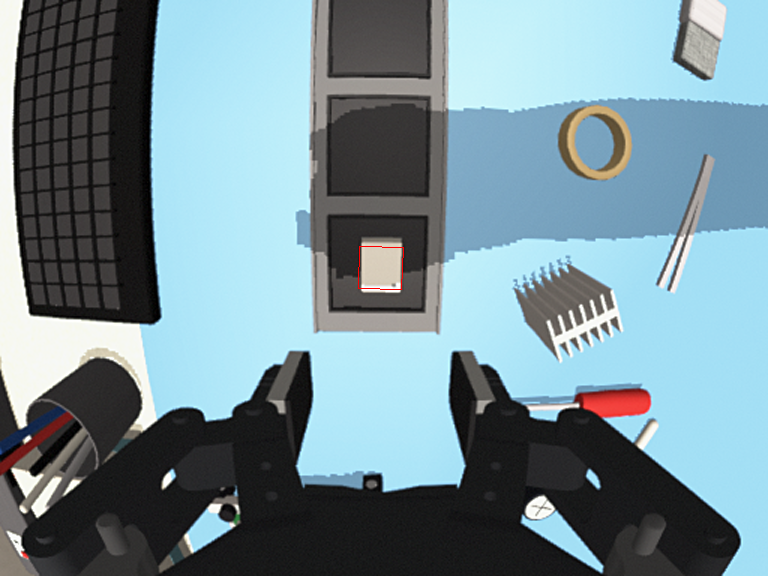

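The relay stands in the middle of the board-side dish: relay at (380,266), dish centre at (379,262). On to the transformer.

```bash
python3 - <<'E'
from h import *
xy,a,_=PARTS['transformer'];manip.move_gripper(.085);go(xy,.2,a+np.pi/2)
snap("w_tr",[rect(xy,a,.05,.018,.042),rect(xy,a,.03,.04,.038)])
E
```

```text
(no output)
```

View pics/w_tr.png

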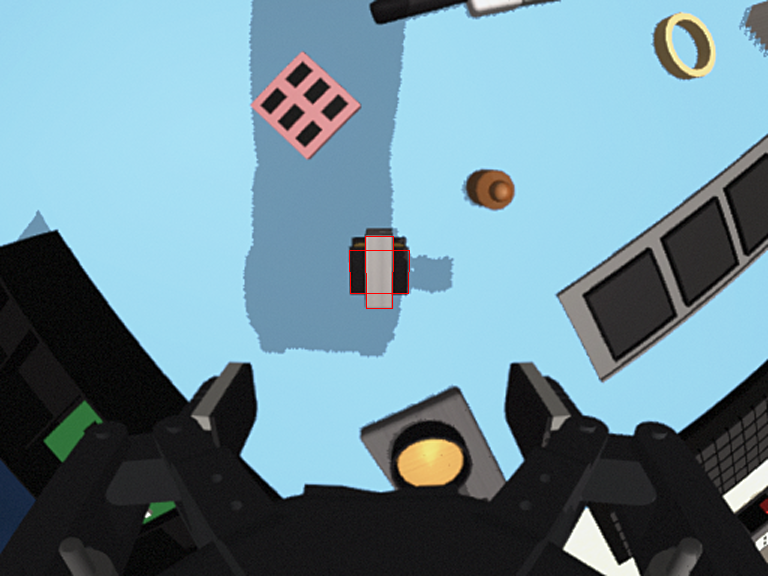

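The transformer prediction matches at (379,272). I'll pick and place it, then hover over the capacitor.

```bash
python3 - <<'E'
from h import *
w=pick('transformer')
assert w>.03
place('transformer')
snap("p_tr",[rect(DISH['transformer'],0,.04,.04,.048)])
xy,a,_=PARTS['capacitor'];manip.move_gripper(.085);go(xy,.2,a+np.pi/2)
snap("w_cap",[rect(xy,a,.035,.035,.06)])
f=np.hstack([cv2.imread(f"pics/{n}.png")[150:450,190:570] for n in("p_tr","w_cap")]);cv2.imwrite("pics/pair1.png",f)
E
```

```text
transformer width 0.039 force 61.72945976257324 [ 0.2 -0.1  0.6]
 held 0.039 [ 0.37  0.46 -3.88]
 down [-0.36  0.05 -2.68]
 t 23.8667
```

View pics/pair1.png

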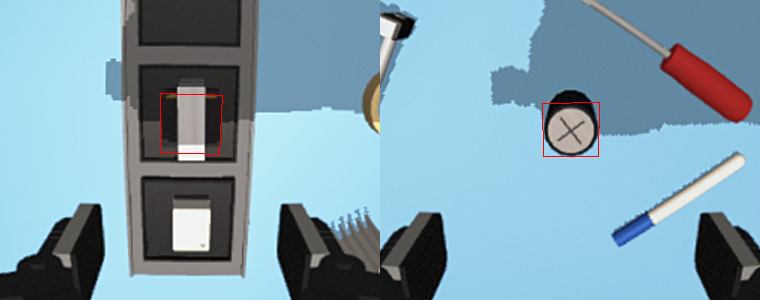

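The transformer stands centred in the second dish, and the capacitor prediction is on target at (571,129). Capacitor next, then I'll hover over the heat sink.

```bash
python3 - <<'E'
from h import *
w=pick('capacitor')
assert w>.028
place('capacitor')
snap("p_cap",[rect(DISH['capacitor'],0,.035,.035,.066)])
xy,a,_=PARTS['heatsink'];manip.move_gripper(.085);go(xy,.2,a+np.pi/2)
snap("w_hs",[rect(xy,a,.05,.032,.08)])
f=np.hstack([cv2.imread(f"pics/{n}.png")[150:450,190:570] for n in("p_cap","w_hs")]);cv2.imwrite("pics/pair2.png",f)
E
```

```text
capacitor width 0.0335 force 59.97772810282186 [-0.1  0.1  1.1]
 held 0.0335 [ 0.61  0.1  -2.21]
 down [-0.43  0.67 -0.31]
 t 34.9417
```

View pics/pair2.png

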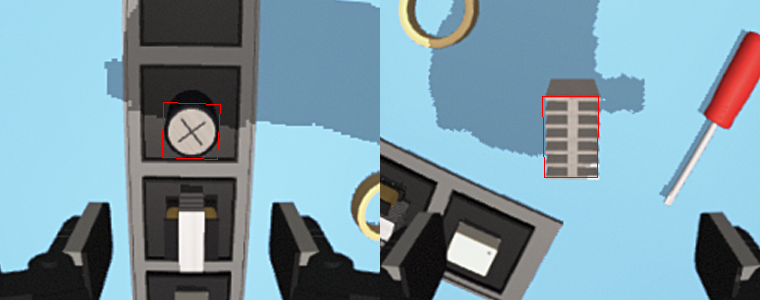

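The capacitor is centred in the third dish, and the heat sink outline fits at (571,137). I'll do the heat sink last, then take a final check.

```bash
python3 - <<'E'
from h import *
w=pick('heatsink')
assert w>.025
place('heatsink')
snap("p_hs",[])
manip.move_joints([1.288,.087,.176,1.66,0,1.571])
c=T;f=manip.grab_frame("top")[:,:,::-1].copy()
t=cv2.resize(f[158:203,188:322],(804,270),interpolation=cv2.INTER_CUBIC)[:,:780]
s=manip.grab_frame("side")[:,:,::-1][130:270,200:340];s=cv2.resize(s,(320,320),interpolation=cv2.INTER_CUBIC)
w=cv2.imread("pics/p_hs.png")[150:470,150:610]
cv2.imwrite("pics/final.png",np.vstack([t,np.hstack([s,w])]));print(manip.state()['time'])
E
```

```text
heatsink width 0.0313 force 59.94812071323395 [0.3 0.4 0.4]
 held 0.0316 [-0.28 -0.36 -1.8 ]
 down [ 0.12 -0.11 -2.34]
 t 45.8833
48.9333
```

View pics/final.png

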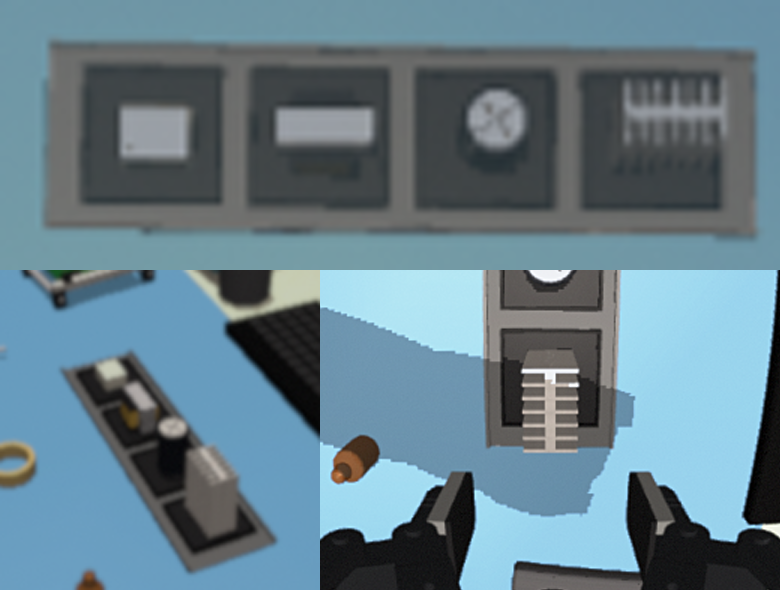

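All four stand upright and in order. I'll check the offsets numerically from the top view: relay (154,132), transformer (325,126), capacitor (497,120), heat sink (675,113), and dish centres (153,134), (319,137), (485,138), (651,139).

```bash
python3 - <<'E'
from h import *
o=lambda u:np.array([188,158])+(np.array(u)+.5)/6-.5
for p,d,z in(((154,132),(153,134),.03),((325,126),(319,137),.048),((497,120),(485,138),.066),((675,113),(651,139),.086)):
    print(((world(T,o(p),z)-world(T,o(d),.01))[0,:2]*1000).round(1))
E
```

```text
[-2.7 -1.8]
[-1.4 -3.2]
[-1.2 -2.9]
[-1.  -3.2]
```

All are within about 3 mm of centre, against a tolerance of 12 mm.

```bash
python3 -c "
from bench import manip
print(manip.hand_in())"
```

```text
the job is handed in; nothing more can be done
None
```

The relay, transformer, capacitor and heat sink stand upright in that order from the board end, each about 3 mm from its dish centre by the top camera; I handed the job in at about 49 s, and it returned no verdict.

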